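# Balance the centrifuge rotor and hold its release lever

## Task

Balance the open centrifuge: take the yellow-capped jar standing on the bench and seat it fully down in the rotor bucket directly opposite the yellow-capped jar that is already loaded, and let go of it. Only then flip the red safety catch up out of the way, right over to its stop, and after that pull the spring-loaded release lever by its white grip all the way forward (towards the machine's front panel) to its stop. Finish while still holding the lever there with the gripper; leave the other jars and everything else on the bench where they are.

Things in the scene. Friction and masses are not known exactly. Their poses are not given: they have to be found in the camera images.
- centrifuge: fixed cream bench centrifuge, teal flat deck 130 mm above the bench, 260 (x) by 375 (y) mm, lid off. Origin under its middle, on the bench; own -x is its front (control panel), roughly facing the robot, +y its left. The round well (206 mm across) is centred at own (0, 60) mm; lever and catch stand on the right strip of the deck, own y = -120 mm
- rotor: four-place aluminium rotor in the well, at any yaw, fixed. Origin on its axis, 80 mm above the bench. Four upright buckets 90 degrees apart, centres 62 mm from the axis: 46 mm inside diameter flaring to 54 at the rim, inner floor 85 mm and rim 130 mm above the bench. Hub top 24 mm across, 137 mm above the bench. One bucket is loaded at the start
- target_bucket (a point): centre of the inner floor of the empty bucket opposite the loaded one, 85 mm above the bench: where the underside of the matching jar must stand. A seated jar's top is 180 mm above the bench, so it stands 50 mm clear of the deck
- loaded_bucket (a point): centre of the inner floor of the bucket that already holds a yellow-capped jar
- jar_match: the loose jar with a YELLOW cap standing on the bench; translucent white body, cap 28 mm high. 40 mm diameter, 95 mm tall, 70 to 170 g, rigid, closed; origin at the centre of its underside, z up
- jar_loaded: the yellow-capped jar already in the rotor, the same make. 40 mm diameter, 95 mm tall, 70 to 170 g, rigid, closed; origin at the centre of its underside, z up
- jar_blue: bystander: jar with a blue cap standing on the bench. 40 mm diameter, 95 mm tall, 70 to 170 g, rigid, closed; origin at the centre of its underside, z up
- jar_white: bystander: jar with a white cap standing on the bench. 40 mm diameter, 95 mm tall, 70 to 170 g, rigid, closed; origin at the centre of its underside, z up
- safety_catch (a joint): angle of the red safety catch (rad): 0 = closed, a horizontal strut that props the lever so it cannot be pulled; grows as its free end swings up and over towards the machine's front; 1.6 = fully flipped, strut upright, at its stop. Stiff hinge (0.05 N m): stays where it is left. Starts at 0 to 0.12
- catch_pivot (a point): hinge axis of the catch (the axis runs along the machine's own y), 170 mm above the bench, at the machine's own (-30, -120) mm
- catch_tab (a point): top middle of the catch's upright red thumb tab. Closed, it is 50 mm behind (machine's +x) and 38 mm above catch_pivot. Tab 16 mm wide across (machine's y), 14 mm thick, 38 mm above the strut, which is 12 mm wide; pinch it across its width from above or push it from behind; it turns on a 63 mm radius about catch_pivot
- release_lever (a joint): hinge angle of the release lever (rad): 0 = resting, leaning back 0.35 rad from vertical; grows as it is pulled forward (machine's -x); 0.7 = fully pulled, leaning 0.35 rad forward, at its stop. Spring return: about 3 N at the grip when resting, 6.5 N when fully pulled; springs back if let go
- lever_pivot (a point): hinge axis of the lever (along the machine's own y), 145 mm above the bench, at the machine's own (60, -120) mm
- lever_grip (a point): centre of the white cylindrical grip at the top of the 10 mm steel lever, 100 mm from lever_pivot; 26 mm diameter, 36 mm long along the machine's y, flat ends: may be pinched across its 36 mm length from above or drawn forward from behind
- beaker: bystander: empty glass beaker, 70 mm wide, 90 mm tall, on the bench to the left, beyond the jars; origin under its centre
- reagent: bystander: amber bottle, 70 mm wide, 150 mm tall, on the bench right of the centrifuge; origin under its centre
- keys: bystander: two keys on a black fob, about 90 mm long, 8 mm thick, on the bench to the right
- marker: bystander: white marker pen with blue cap, 150 mm long, 15 mm thick, on the bench near the robot's left
Mind the look-alikes: they are no part of the job. What is shaped like the jar_loaded but black, green or turquoise is not meant.

How it is judged:
By the outcome, as a careful person would: the job done as asked, in the order asked, and still so for the second after the job is handed in, while the arm keeps its last pose, push and grip.
It also fails if it takes over 58 s, if anything falls off the work surface, if the arm or the gripper's body presses on something with over 40 N, if the wrist force passes 120 N, or if a joint passes its speed limit or range.

## Robot

A 7-joint arm with a two-finger parallel gripper is mounted at the origin on the work surface. World frame = base frame: x ahead of the robot, y to its left, z up, the work surface at z = 0. Lengths are in m, angles in rad, forces in N, time in s.
With the tool pointing down it reaches from about 0.425 to 0.875 m from the base axis. Payload 4.7 kg.
Tool frame: the origin (TCP) lies at the very end of the fingers, on their centre line; the grasp point (between the pads) lies 19 mm behind it; z points along the fingers, y is the line along which they close (so a half turn about z gives the same grasp; the last joint's range is limited). The gripper opens to 87 mm and grips with 3 to 60 N. Pads are 19 mm wide; open, the fingers measure 117 mm over their backs; the gripper's body (75 mm by 190 mm) begins 51 mm behind the grasp point.
Start: joints at [1.256, 0.321, -0.07, 1.45, 0.023, 1.371, -0.057], TCP at [0.21, -0.615, 0.223] pointing down, gripper open.
Joint ranges: [-2.86, 2.86], [-0.3, 2.09], [-1.38, 1.24], [0.06, 2.45], [-1.56, 4.7], [0.09, 2.05], [-2.69, 2.69]. Speed limits (rad/s): [2.57, 2.57, 3.14, 3.14, 3.14, 3.14, 3.14].

## Interface

Orientations are given as a rotation vector (axis times angle).
In Python, from bench import ctrl, vision gives the robot as it stands.
- The arm moves only by the tool jog_arm, never from a script. Its argument "increments" is a list of rows, each an object of numbers: "tx", "ty", "tz": the shift along the tool's x, y, z in mm; "wx", "wy", "wz": the turn, a rotation vector about the tool's x, y, z in rad; "gripper": the opening, from 0 (shut) to 1 (fully open). In form: [{"tx": .., "ty": .., "tz": .., "wx": .., "wy": .., "wz": .., "gripper": ..}, ...]. A call has exactly 5 rows; each row is the pose to reach, as a shift and turn from the pose commanded when the call began, along the tool's axes at that moment; what a row does not reach only later rows make up. A row lasts 1/12 s, in which the tool goes at most 41.7 mm and 7.16 degrees, less where a joint would pass 70% of its speed; a pose out of reach is approached as far as the arm can. A call with a gripper value outside its range is refused whole. The fingers move at their own pace and stop on an object; "grip_force" is the grip in N (left out, the last holds). Time passes only in rows, so rows that repeat a pose let the fingers close, or fill a call up. It gives the time, the measured TCP pose, the force, the opening and the grip force at its end, in the units of the state.
- ctrl.get_state(): the state, without advancing time (a new reading comes with each control period).
- vision.get_image(name): name is "side" or "top"; returns a dict with "color" (480x640x3 uint8, blue, green, red), "fx", "fy", "cx", "cy" (pixels), "extrinsics" (4x4, takes a point from world to camera coordinates). Camera axes: x right, y down, z forward; pixel columns grow to the right and rows downward; lengths in m; the calibration is good to about 2 mm. A picture is of the moment at which its call begins. There is no depth.
- ctrl.close_job(): hands the job in; it is judged then, once.
Trained networks look in the newest picture that a camera, given by its name, has taken for a name from the list of things; names that differ only in an ending like _2 or _b are one class to them, and where a whole thing is asked for, a point or a joint stands for the part that bears it (a point fixed in the world has none). Each returns a list of dicts, best first, with "conf" (0 to 1); they miss things now and then, are a little off and sometimes report something else, mostly with a low value. They report only what shows in the picture. A call takes as long as a camera call. They do not tell look-alikes from the thing itself.
- vision.spot_in(camera, thing): "bbox" ([left, top, right, bottom] in pixels, round what is visible of it).
The state is a dict: "time": time; "joint_positions": joint angles; "qd": joint speeds; "joint_torque": joint torques, N m; "position": TCP position; "tool_rot": TCP orientation; "ft_force": force on the tool from outside, world axes, zero at the start; "torque": the same for the moment, N m; "grip_width": opening from 0.0 (shut) to 1.0 (fully open); "grip_force": force on a finger pad.
Only numpy, scipy, OpenCV 4.12 (cv2) and the standard library are available. Lean on these libraries where they do the work, as an engineer would, in place of code of your own. Each camera call takes 0.05 s, during which the arm holds its last target. There are 200 camera calls.

## Working session

There is one attempt and no reset: what is moved stays moved. The work goes in short steps, Python scripts to look and compute and a tool call to move; the robot and the scene stay as the last step left them, time stands still between calls to the robot, and variables do not carry over. Pictures are saved under pics/ and viewed, at most 10 in all, crops included, and the job is handed in when it is done.

Besides the shell and the picture viewer there is one more tool, called after "Request:" by a JSON object that holds its "api" and its "payload", one argument or row to a line. jog_arm: Moves the arm, as the interface text tells. Its arguments: {"type":"object","properties":{"increments":{"type":"array"},"grip_force":{"type":"number"}},"required":["increments"]}

```bash
mkdir -p pics
python3 - <<'E'
from bench import ctrl, vision
import cv2,numpy as np
np.set_printoptions(precision=4,suppress=True)
s=ctrl.get_state();print(s['time'],s['position'],s['tool_rot'])
for c in('side','top'):
    i=vision.get_image(c);cv2.imwrite(f'pics/{c}0.png',i['color']);print(c,i['fx'],i['fy'],i['cx'],i['cy']);print(np.array(i['extrinsics']))
    for t in['jar_match','jar_loaded','rotor','centrifuge','safety_catch','catch_tab','lever_grip','release_lever','jar_blue','jar_white','beaker']:
        print(t,[(np.round(d['bbox']).astype(int).tolist(),round(d['conf'],2)) for d in vision.spot_in(c,t)[:5]])
E
```

```text
0.0 [ 0.2096 -0.6147  0.2214] [-3.0973 -0.5138  0.0007]
side 561.6243730221291 561.6243730221291 313.61300749124916 234.14974784747895
[[-0.9991 -0.0413 -0.0089  0.4714]
 [-0.0241  0.7303 -0.6827  0.1315]
 [ 0.0347 -0.6819 -0.7306  1.3485]
 [ 0.      0.      0.      1.    ]]
jar_match [([233, 346, 260, 384], 0.57)]
jar_loaded [([359, 273, 379, 304], 0.98), ([364, 300, 384, 339], 0.8), ([353, 231, 370, 270], 0.61), ([296, 237, 312, 266], 0.6), ([238, 226, 319, 291], 0.35)]
rotor [([236, 224, 318, 292], 0.85), ([390, 368, 415, 432], 0.46)]
centrifuge [([218, 156, 344, 333], 0.76)]
safety_catch [([249, 174, 294, 192], 0.78)]
catch_tab [([250, 175, 287, 188], 0.68)]
lever_grip [([226, 158, 258, 199], 0.52)]
release_lever [([223, 158, 253, 195], 0.58), ([216, 158, 348, 333], 0.51), ([331, 160, 359, 176], 0.26)]
jar_blue [([308, 355, 331, 394], 0.7)]
jar_white [([272, 410, 298, 448], 0.82), ([217, 157, 345, 332], 0.48)]
beaker [([172, 428, 215, 480], 0.72), ([229, 158, 254, 199], 0.22)]
top 489.70086359897095 489.70086359897095 327.0933081202153 255.4082120342264
[[ 0.0293 -0.9995  0.0095 -0.0036]
 [-0.9824 -0.0306 -0.1845  0.4834]
 [ 0.1847 -0.0039 -0.9828  1.1749]
 [ 0.      0.      0.      1.    ]]
jar_match [([182, 326, 240, 343], 0.67), ([222, 195, 246, 220], 0.62), ([271, 152, 435, 289], 0.26)]
jar_loaded [([348, 300, 366, 322], 0.8), ([266, 300, 283, 323], 0.77), ([302, 301, 320, 319], 0.72), ([314, 231, 332, 256], 0.71), ([400, 181, 412, 224], 0.52)]
rotor [([286, 182, 365, 262], 0.89)]
centrifuge [([272, 153, 437, 289], 0.96), ([490, 279, 511, 312], 0.51)]
safety_catch [([399, 182, 409, 225], 0.73)]
catch_tab [([400, 182, 414, 225], 0.83), ([493, 280, 512, 314], 0.55), ([290, 183, 366, 262], 0.54)]
lever_grip [([393, 154, 414, 193], 0.56)]
release_lever [([396, 154, 414, 193], 0.61)]
jar_blue [([211, 255, 230, 279], 0.56)]
jar_white [([166, 230, 193, 253], 0.67)]
beaker []
```

Run:
```python
import cv2
a=cv2.imread('pics/side0.png')[140:480,150:450];b=cv2.imread('pics/top0.png')[130:370,150:530]
cv2.imwrite('pics/a.png',cv2.resize(a,None,fx=1.76,fy=1.76,interpolation=2));cv2.imwrite('pics/b.png',cv2.resize(b,None,fx=2.1,fy=2.1,interpolation=2))
```

```text
(no output)
```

View pics/a.png

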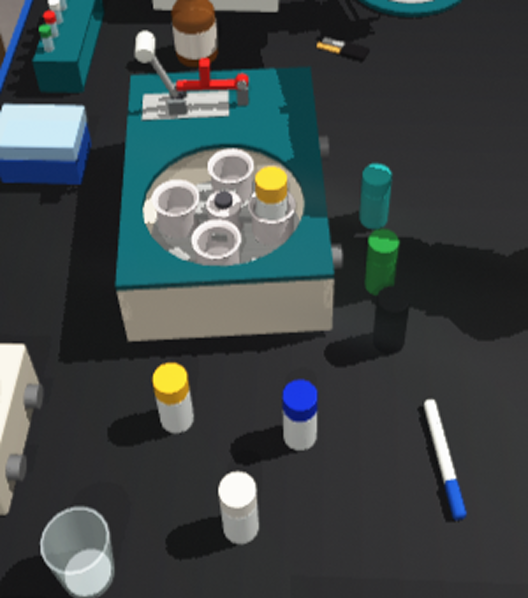

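View pics/b.png

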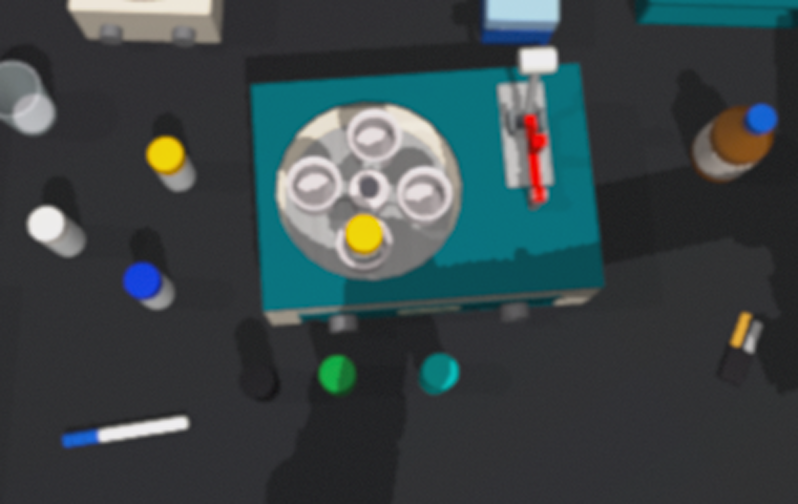

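Side view: the loose yellow jar is at about (247,365), and the loaded one is in the bucket at about (304,250). The top view has them at (234,207) and (323,243). The empty opposite bucket is towards the rear, at about (328,193) in the top view. The lever grip is at about (406,158) and the red catch at about (404,203).

```bash
cat > h.py <<'E'
import cv2,numpy as np
from scipy.optimize import least_squares
np.set_printoptions(precision=4,suppress=True)
class Cam:
    def __init__(s,i):
        s.im=i['color'];s.K=np.array([[i['fx'],0,i['cx']],[0,i['fy'],i['cy']],[0,0,1]]);s.E=np.array(i['extrinsics'])
    def proj(s,P):
        P=np.atleast_2d(P);c=(P@s.E[:3,:3].T+s.E[:3,3])@s.K.T;return c[:,:2]/c[:,2:]
    def onz(s,uv,z):
        R,t=s.E[:3,:3],s.E[:3,3];d=R.T@np.linalg.solve(s.K,[*uv,1]);o=-R.T@t;return o+d*(z-o[2])/d[2]
def tri(cams,uvs):
    M=[];
    for c,(u,v) in zip(cams,uvs):
        P=c.K@c.E[:3];M+=[u*P[2]-P[0],v*P[2]-P[1]]
    X=np.linalg.svd(np.array(M))[2][-1];X=X[:3]/X[3]
    return X,[np.round(c.proj(X)[0]-uv,1) for c,uv in zip(cams,uvs)]
def mask(im,lo,hi,box=None):
    m=cv2.inRange(cv2.cvtColor(im,cv2.COLOR_BGR2HSV),lo,hi)
    if box is not None:
        k=np.zeros_like(m);a,b,c,d=box;k[b:d,a:c]=1;m=m*k
    return m
def big(m):
    n,l,st,_=cv2.connectedComponentsWithStats(m);k=1+np.argmax(st[1:,4]);return (l==k).astype(np.uint8)
def cen(hull):
    m=cv2.moments(hull);return np.array([m['m10']/m['m00'],m['m01']/m['m00']])
def hullof(m):return cv2.convexHull(np.argwhere(m)[:,::-1].astype(np.float32))
def cyl(x,y,z0,z1,r):
    a=np.linspace(0,2*np.pi,40);return np.array([[x+r*np.cos(t),y+r*np.sin(t),z] for t in a for z in(z0,z1)])
def fitcyl(cams,cs,h,r,x0):
    f=lambda p:np.concatenate([cen(cv2.convexHull(c.proj(cyl(p[0],p[1],p[2]-h,p[2],r)).astype(np.float32)))-u for c,u in zip(cams,cs)])
    s=least_squares(f,x0,diff_step=1e-3);return s.x,s.fun
E
cat > m.py <<'E'
from bench import vision
from h import *
S,T=[Cam(vision.get_image(n)) for n in('side','top')]
Y=((20,120,60),(35,255,255))
for n,bs,bt,x0 in(('match',(225,340,265,390),(215,190,250,225),(.6,.2,.1)),('loaded',(285,220,325,280),(305,225,340,262),(.5,0,.18))):
    print(n,*fitcyl((S,T),[cen(hullof(big(mask(c.im,*Y,b)))) for c,b in((S,bs),(T,bt))],.028,.02,x0))
for c,b in((S,(200,150,350,340)),(T,(260,140,450,290))):
    m=big(mask(c.im,(80,100,20),(100,255,255),b));h=hullof(m)
    q=cv2.approxPolyDP(h,8,True)[:,0];print('deck',q.tolist());print(np.array([c.onz(p,.13) for p in q]))
    r=mask(c.im,(0,150,60),(8,255,255),(210,150,300,200) if c is S else (380,160,430,240));print('red',hullof(big(r))[:,0].astype(int).tolist())
E
python3 m.py
python3 - <<'E'
import cv2
a=cv2.imread('pics/side0.png')[150:240,215:315];b=cv2.imread('pics/top0.png')[145:235,370:470]
import numpy as np
cv2.imwrite('pics/c.png',cv2.resize(np.vstack([a,b]),None,fx=3.3,fy=3.3,interpolation=cv2.INTER_NEAREST)) if 0 else cv2.imwrite('pics/c.png',cv2.resize(np.hstack([a,b]),None,fx=4,fy=4,interpolation=0))
E
```

```text
match [0.5971 0.257  0.0971] [-0.6256 -0.1975 -0.1413  0.7849]
loaded [0.492  0.022  0.1793] [-0.428  -0.1251 -0.0856  0.4507]
deck [[339.0, 297.0], [216.0, 304.0], [224.0, 182.0], [326.0, 178.0]]
[[ 0.4119  0.1352  0.13  ]
 [ 0.6668  0.162   0.13  ]
 [ 0.7073 -0.2165  0.13  ]
 [ 0.4489 -0.2399  0.13  ]]
red [[290, 187], [284, 190], [254, 191], [250, 190], [250, 187], [264, 173], [268, 173], [288, 182], [290, 183]]
deck [[437.0, 266.0], [275.0, 277.0], [269.0, 170.0], [425.0, 160.0]]
[[ 0.4503 -0.2431  0.13  ]
 [ 0.4133  0.1293  0.13  ]
 [ 0.6706  0.1563  0.13  ]
 [ 0.7082 -0.2173  0.13  ]]
red [[409, 198], [408, 224], [407, 225], [404, 225], [402, 213], [400, 191], [400, 185], [404, 185], [409, 195]]
```

View pics/c.png

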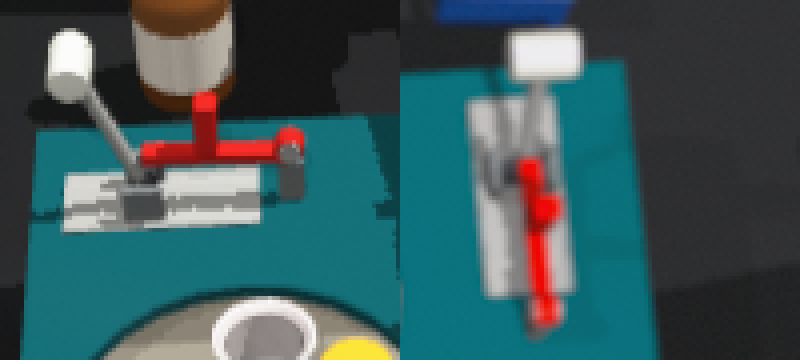

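The close-up shows the grip at side (232,166) and top (406,159). The catch tab top is at side (266,174) and top (406,197).

```bash
cat > go.py <<'E'
import sys,numpy as np
from bench import ctrl
from scipy.spatial.transform import Rotation as R
def down(yaw):return R.from_euler('z',yaw)*R.from_euler('x',np.pi)
# args: x,y,z,yaw[,pitch]  (m, rad) waypoints; pitch about tool y
s=ctrl.get_state();p=np.array(s['position']);r=R.from_rotvec(s['tool_rot'])
print('t',s['time'],'p',np.round(p,4),'rot',np.round((down(0).inv()*r).as_rotvec(),3),'ft',np.round(s['ft_force'],1),'w',round(s['grip_width'],3),'gf',round(s['grip_force'],1),'q',np.round(s['joint_positions'],2))
for a in sys.argv[1:]:
    v=[float(k) for k in a.split(',')];g=np.array(v[:3]);rg=down(v[3])*R.from_euler('y',v[4] if len(v)>4 else 0)
    print(a,'->',np.round(r.inv().apply(g-p)*1000,1),np.round((r.inv()*rg).as_rotvec(),3));p,r=g,rg
E
python3 - <<'E'
import sys;sys.path.insert(0,'.')
from bench import vision
from h import *
S,T=[Cam(vision.get_image(n)) for n in('side','top')]
print('grip',tri((S,T),[(232.5,166.3),(406.3,158.8)]));print('tab',tri((S,T),[(266.3,174.2),(406.3,197)]))
for n,P in(('grip',(.6656,-.1517,.239)),('tab',(.5918,-.1591,.208)),('targetrim',(.6152,.0138,.13)),('hub',(.5536,.0179,.137))):print(n,S.proj(P),T.proj(P))
E
python3 go.py .30,-.55,.35,.25 .40,-.35,.35,.15 .50,-.20,.35,.1 .56,-.0,.35,.1 .597,.18,.3,.1 .597,.257,.2,.1 .597,.257,.061,.1
```

```text
grip (array([ 0.6656, -0.1542,  0.2356]), [array([-0.4, -0.2]), array([-0.1,  0.6])])
tab (array([ 0.5884, -0.1588,  0.2092]), [array([-0.1, -0. ]), array([-0. ,  0.1])])
grip [[231.7704 165.7188]] [[405.3118 158.7639]]
tab [[264.8094 174.4478]] [[406.3279 195.8278]]
targetrim [[249.2551 251.0344]] [[327.9109 194.0902]]
hub [[276.1699 251.0349]] [[325.4209 218.4411]]
t 1.4 p [ 0.2099 -0.6152  0.2226] rot [-0.    -0.    -0.329] ft [-0.  -0.5  0.5] w 1.002 gf 0.0 q [ 1.26  0.32 -0.07  1.45  0.02  1.37 -0.06]
.30,-.55,.35,.25 -> [ 106.3  -32.6 -127.4] [0.    0.    0.079]
.40,-.35,.35,.15 -> [ 146.4 -169.    -0. ] [ 0.  -0.   0.1]
.50,-.20,.35,.1 -> [ 121.3 -133.4   -0. ] [ 0.   -0.    0.05]
.56,-.0,.35,.1 -> [  79.7 -193.    -0. ] [0. 0. 0.]
.597,.18,.3,.1 -> [  54.8 -175.4   50. ] [0. 0. 0.]
.597,.257,.2,.1 -> [  7.7 -76.6 100. ] [0. 0. 0.]
.597,.257,.061,.1 -> [  0.  -0. 139.] [0. 0. 0.]
```

Request:
{"api": "jog_arm", "payload": {
  "increments": [
    {"tx":106,"ty":-33,"tz":-127,"wz":0.08},
    {"tx":106,"ty":-33,"tz":-127,"wz":0.08},
    {"tx":106,"ty":-33,"tz":-127,"wz":0.08},
    {"tx":106,"ty":-33,"tz":-127,"wz":0.08},
    {"tx":106,"ty":-33,"tz":-127,"wz":0.08}
  ]
}}

```text
validation failed for argument at $.in...
```

Request:
{"api": "jog_arm", "payload": {
  "increments": [
    {"tx":146,"ty":-169,"wz":0.1},
    {"tx":146,"ty":-169,"wz":0.1},
    {"tx":146,"ty":-169,"wz":0.1},
    {"tx":146,"ty":-169,"wz":0.1},
    {"tx":146,"ty":-169,"wz":0.1}
  ]
}}

```text
validation failed for argument at $.in...
```

Request:
{"api": "jog_arm", "payload": {
  "increments": [
    {"tx":121,"ty":-133,"wz":0.05},
    {"tx":121,"ty":-133,"wz":0.05},
    {"tx":121,"ty":-133,"wz":0.05},
    {"tx":121,"ty":-133,"wz":0.05},
    {"tx":121,"ty":-133,"wz":0.05}
  ]
}}

```text
validation failed for argument at $.in...
```

Request:
{"api": "jog_arm", "payload": {
  "increments": [
    {"tx":80,"ty":-193},
    {"tx":80,"ty":-193},
    {"tx":80,"ty":-193},
    {"tx":80,"ty":-193},
    {"tx":80,"ty":-193}
  ]
}}

```text
validation failed for argument at $.in...
```

Request:
{"api": "jog_arm", "payload": {
  "increments": [
    {"tx":55,"ty":-175,"tz":50},
    {"tx":55,"ty":-175,"tz":50},
    {"tx":55,"ty":-175,"tz":50},
    {"tx":55,"ty":-175,"tz":50},
    {"tx":55,"ty":-175,"tz":50}
  ]
}}

```text
validation failed for argument at $.in...
```

```bash
python3 go.py .597,.257,.2,.1 .597,.257,.061,.1
```

```text
t 1.4 p [ 0.2099 -0.6152  0.2226] rot [-0.    -0.    -0.329] ft [-0.  -0.5  0.5] w 1.002 gf 0.0 q [ 1.26  0.32 -0.07  1.45  0.02  1.37 -0.06]
.597,.257,.2,.1 -> [ 648.  -700.5   22.5] [0.    0.    0.229]
.597,.257,.061,.1 -> [  0.  -0. 139.] [0. 0. 0.]
```

All keys are probably required in every row.

Request:
{"api": "jog_arm", "payload": {
  "increments": [
    {"tx":106,"ty":-33,"tz":-127,"wx":0,"wy":0,"wz":0.08,"gripper":1},
    {"tx":106,"ty":-33,"tz":-127,"wx":0,"wy":0,"wz":0.08,"gripper":1},
    {"tx":106,"ty":-33,"tz":-127,"wx":0,"wy":0,"wz":0.08,"gripper":1},
    {"tx":106,"ty":-33,"tz":-127,"wx":0,"wy":0,"wz":0.08,"gripper":1},
    {"tx":106,"ty":-33,"tz":-127,"wx":0,"wy":0,"wz":0.08,"gripper":1}
  ]
}}

```text
time: 1.82
position: [0.3075, -0.547, 0.3575]
tool_rot: [3.107, 0.404, 0.014]
ft_force: [1.5, 0.7, 0.5]
grip_width: 1.002
grip_force: 0.0
```

Request:
{"api": "jog_arm", "payload": {
  "increments": [
    {"tx":146,"ty":-169,"tz":0,"wx":0,"wy":0,"wz":0.1,"gripper":1},
    {"tx":146,"ty":-169,"tz":0,"wx":0,"wy":0,"wz":0.1,"gripper":1},
    {"tx":146,"ty":-169,"tz":0,"wx":0,"wy":0,"wz":0.1,"gripper":1},
    {"tx":146,"ty":-169,"tz":0,"wx":0,"wy":0,"wz":0.1,"gripper":1},
    {"tx":146,"ty":-169,"tz":0,"wx":0,"wy":0,"wz":0.1,"gripper":1}
  ]
}}

```text
time: 2.23
position: [0.3932, -0.3616, 0.3496]
tool_rot: [3.132, 0.233, 0.0]
ft_force: [0.7, -1.0, -0.6]
grip_width: 1.004
grip_force: 0.0
```

Request:
{"api": "jog_arm", "payload": {
  "increments": [
    {"tx":121,"ty":-133,"tz":0,"wx":0,"wy":0,"wz":0.05,"gripper":1},
    {"tx":121,"ty":-133,"tz":0,"wx":0,"wy":0,"wz":0.05,"gripper":1},
    {"tx":121,"ty":-133,"tz":0,"wx":0,"wy":0,"wz":0.05,"gripper":1},
    {"tx":121,"ty":-133,"tz":0,"wx":0,"wy":0,"wz":0.05,"gripper":1},
    {"tx":121,"ty":-133,"tz":0,"wx":0,"wy":0,"wz":0.05,"gripper":1}
  ]
}}

```text
time: 2.65
position: [0.4961, -0.2062, 0.3499]
tool_rot: [-3.134, -0.171, -0.004]
ft_force: [-0.8, 0.6, 0.3]
grip_width: 1.004
grip_force: 0.0
```

Request:
{"api": "jog_arm", "payload": {
  "increments": [
    {"tx":80,"ty":-193,"tz":0,"wx":0,"wy":0,"wz":0,"gripper":1},
    {"tx":80,"ty":-193,"tz":0,"wx":0,"wy":0,"wz":0,"gripper":1},
    {"tx":80,"ty":-193,"tz":0,"wx":0,"wy":0,"wz":0,"gripper":1},
    {"tx":80,"ty":-193,"tz":0,"wx":0,"wy":0,"wz":0,"gripper":1},
    {"tx":80,"ty":-193,"tz":0,"wx":0,"wy":0,"wz":0,"gripper":1}
  ]
}}

```text
time: 3.07
position: [0.5533, -0.0128, 0.3498]
tool_rot: [3.137, 0.155, 0.001]
ft_force: [2.1, 0.1, -0.3]
grip_width: 0.999
grip_force: 0.0
```

Request:
{"api": "jog_arm", "payload": {
  "increments": [
    {"tx":55,"ty":-175,"tz":50,"wx":0,"wy":0,"wz":0,"gripper":1},
    {"tx":55,"ty":-175,"tz":50,"wx":0,"wy":0,"wz":0,"gripper":1},
    {"tx":55,"ty":-175,"tz":50,"wx":0,"wy":0,"wz":0,"gripper":1},
    {"tx":55,"ty":-175,"tz":50,"wx":0,"wy":0,"wz":0,"gripper":1},
    {"tx":55,"ty":-175,"tz":50,"wx":0,"wy":0,"wz":0,"gripper":1}
  ]
}}

```text
time: 3.48
position: [0.5895, 0.1705, 0.2981]
tool_rot: [-3.135, -0.164, 0.002]
ft_force: [-1.0, 0.0, -0.2]
grip_width: 1.0
grip_force: 0.0
```

```bash
python3 go.py .597,.257,.2,.1 .597,.257,.061,.1
```

```text
t 3.4833 p [0.5895 0.1705 0.2981] rot [ 0.003 -0.001 -0.104] ft [-1.   0.  -0.2] w 1.0 gf 0.0 q [ 0.23  0.29 -0.7   1.41  0.18  1.51 -1.92]
.597,.257,.2,.1 -> [ 16.6 -84.9  98.3] [-0.003  0.001  0.004]
.597,.257,.061,.1 -> [  0.  -0. 139.] [0. 0. 0.]
```

Request:
{"api": "jog_arm", "payload": {
  "increments": [
    {"tx":16.5,"ty":-85,"tz":98,"wx":0,"wy":0,"wz":0,"gripper":1},
    {"tx":16.5,"ty":-85,"tz":98,"wx":0,"wy":0,"wz":0,"gripper":1},
    {"tx":16.5,"ty":-85,"tz":98,"wx":0,"wy":0,"wz":0,"gripper":1},
    {"tx":16.5,"ty":-85,"tz":98,"wx":0,"wy":0,"wz":0,"gripper":1},
    {"tx":16.5,"ty":-85,"tz":98,"wx":0,"wy":0,"wz":0,"gripper":1}
  ]
}}

```text
time: 3.9
position: [0.5962, 0.2531, 0.1983]
tool_rot: [3.137, 0.162, -0.009]
ft_force: [-0.0, -1.7, -0.0]
grip_width: 0.997
grip_force: 0.0
```

```bash
python3 go.py .597,.257,.061,.1
```

```text
t 3.9 p [0.5962 0.2531 0.1983] rot [-0.    -0.006 -0.103] ft [-0.  -1.7 -0. ] w 0.997 gf 0.0 q [ 0.09  0.42 -0.7   1.47  0.27  1.36 -2.1 ]
.597,.257,.061,.1 -> [  2.   -3.8 137.3] [0.    0.006 0.003]
```

Request:
{"api": "jog_arm", "payload": {
  "increments": [
    {"tx":1,"ty":-3,"tz":40,"wx":0,"wy":0,"wz":0,"gripper":1},
    {"tx":1,"ty":-3,"tz":80,"wx":0,"wy":0,"wz":0,"gripper":1},
    {"tx":1,"ty":-3,"tz":115,"wx":0,"wy":0,"wz":0,"gripper":1},
    {"tx":1,"ty":-3,"tz":137,"wx":0,"wy":0,"wz":0,"gripper":1},
    {"tx":1,"ty":-3,"tz":137,"wx":0,"wy":0,"wz":0,"gripper":1}
  ]
}}

```text
time: 4.32
position: [0.5975, 0.2503, 0.0604]
tool_rot: [3.134, 0.151, -0.01]
ft_force: [-0.7, -0.2, -0.8]
grip_width: 1.004
grip_force: 0.0
```

Request:
{"api": "jog_arm", "payload": {
  "increments": [
    {"tx":0,"ty":0,"tz":0,"wx":0,"wy":0,"wz":0,"gripper":0.3},
    {"tx":0,"ty":0,"tz":0,"wx":0,"wy":0,"wz":0,"gripper":0.3},
    {"tx":0,"ty":0,"tz":0,"wx":0,"wy":0,"wz":0,"gripper":0.3},
    {"tx":0,"ty":0,"tz":0,"wx":0,"wy":0,"wz":0,"gripper":0.3},
    {"tx":0,"ty":0,"tz":0,"wx":0,"wy":0,"wz":0,"gripper":0.3}
  ],
  "grip_force": 20
}}

```text
time: 4.73
position: [0.6003, 0.2547, 0.0664]
tool_rot: [-3.137, -0.155, -0.004]
ft_force: [-0.5, -0.3, 0.2]
grip_width: 0.709
grip_force: 0.0
```

```bash
python3 go.py
```

```text
t 4.7333 p [0.6003 0.2547 0.0664] rot [ 0.001  0.003 -0.099] ft [-0.5 -0.3  0.2] w 0.709 gf 0.0 q [ 0.06  0.52 -0.66  1.6   0.35  1.13 -2.16]
```

Request:
{"api": "jog_arm", "payload": {
  "increments": [
    {"tx":0,"ty":0,"tz":0,"wx":0,"wy":0,"wz":0,"gripper":0.3},
    {"tx":0,"ty":0,"tz":0,"wx":0,"wy":0,"wz":0,"gripper":0.3},
    {"tx":0,"ty":0,"tz":0,"wx":0,"wy":0,"wz":0,"gripper":0.3},
    {"tx":0,"ty":0,"tz":0,"wx":0,"wy":0,"wz":0,"gripper":0.3},
    {"tx":0,"ty":0,"tz":0,"wx":0,"wy":0,"wz":0,"gripper":0.3}
  ]
}}

```text
time: 5.15
position: [0.5993, 0.2546, 0.0647]
tool_rot: [-3.138, -0.155, -0.0]
ft_force: [0.0, -0.0, 0.3]
grip_width: 0.456
grip_force: 19.9
```

Request:
{"api": "jog_arm", "payload": {
  "increments": [
    {"tx":0,"ty":0,"tz":0,"wx":0,"wy":0,"wz":0,"gripper":0.3},
    {"tx":0,"ty":0,"tz":0,"wx":0,"wy":0,"wz":0,"gripper":0.3},
    {"tx":0,"ty":0,"tz":0,"wx":0,"wy":0,"wz":0,"gripper":0.3},
    {"tx":0,"ty":0,"tz":0,"wx":0,"wy":0,"wz":0,"gripper":0.3},
    {"tx":0,"ty":0,"tz":0,"wx":0,"wy":0,"wz":0,"gripper":0.3}
  ]
}}

```text
time: 5.57
position: [0.5993, 0.2545, 0.0646]
tool_rot: [-3.138, -0.155, -0.0]
ft_force: [0.3, 0.6, 1.9]
grip_width: 0.45
grip_force: 19.9
```

```bash
python3 go.py
```

```text
t 5.5667 p [0.5993 0.2545 0.0646] rot [ 0.     0.    -0.099] ft [0.3 0.6 1.9] w 0.45 gf 19.9 q [ 0.06  0.53 -0.66  1.6   0.35  1.13 -2.16]
```

Request:
{"api": "jog_arm", "payload": {
  "increments": [
    {"tx":0,"ty":0,"tz":-20,"wx":0,"wy":0,"wz":0,"gripper":0.3},
    {"tx":0,"ty":0,"tz":-60,"wx":0,"wy":0,"wz":0,"gripper":0.3},
    {"tx":0,"ty":0,"tz":-100,"wx":0,"wy":0,"wz":0,"gripper":0.3},
    {"tx":0,"ty":0,"tz":-140,"wx":0,"wy":0,"wz":0,"gripper":0.3},
    {"tx":0,"ty":0,"tz":-170,"wx":0,"wy":0,"wz":0,"gripper":0.3}
  ]
}}

```text
time: 5.98
position: [0.5996, 0.2543, 0.2375]
tool_rot: [-3.138, -0.155, -0.003]
ft_force: [1.2, 0.2, -0.6]
grip_width: 0.453
grip_force: 19.9
```

```bash
python3 go.py .598,.254,.27,.1 .615,.13,.27,.1 .617,.014,.27,.1
```

```text
t 5.9833 p [0.5996 0.2543 0.2375] rot [ 0.     0.002 -0.099] ft [ 1.2  0.2 -0.6] w 0.453 gf 19.9 q [ 0.09  0.4  -0.71  1.41  0.26  1.43 -2.09]
.598,.254,.27,.1 -> [ -1.5   0.1 -32.5] [-0.    -0.002 -0.001]
.615,.13,.27,.1 -> [  4.5 125.1   0. ] [0. 0. 0.]
.617,.014,.27,.1 -> [ -9.6 115.6   0. ] [0. 0. 0.]
```

Request:
{"api": "jog_arm", "payload": {
  "increments": [
    {"tx":0,"ty":0,"tz":-20,"wx":0,"wy":0,"wz":0,"gripper":0.3},
    {"tx":0,"ty":20,"tz":-35,"wx":0,"wy":0,"wz":0,"gripper":0.3},
    {"tx":2,"ty":50,"tz":-35,"wx":0,"wy":0,"wz":0,"gripper":0.3},
    {"tx":4,"ty":90,"tz":-35,"wx":0,"wy":0,"wz":0,"gripper":0.3},
    {"tx":3,"ty":125,"tz":-35,"wx":0,"wy":0,"wz":0,"gripper":0.3}
  ]
}}

```text
time: 6.4
position: [0.6147, 0.1281, 0.2691]
tool_rot: [3.136, 0.156, -0.0]
ft_force: [0.0, -0.7, -2.4]
grip_width: 0.453
grip_force: 19.9
```

Request:
{"api": "jog_arm", "payload": {
  "increments": [
    {"tx":0,"ty":30,"tz":0,"wx":0,"wy":0,"wz":0,"gripper":0.3},
    {"tx":-4,"ty":65,"tz":0,"wx":0,"wy":0,"wz":0,"gripper":0.3},
    {"tx":-7,"ty":95,"tz":0,"wx":0,"wy":0,"wz":0,"gripper":0.3},
    {"tx":-9.5,"ty":115,"tz":0,"wx":0,"wy":0,"wz":0,"gripper":0.3},
    {"tx":-9.5,"ty":115,"tz":0,"wx":0,"wy":0,"wz":0,"gripper":0.3}
  ]
}}

```text
time: 6.82
position: [0.6163, 0.0065, 0.2684]
tool_rot: [3.134, 0.139, -0.004]
ft_force: [-0.1, -1.9, -1.1]
grip_width: 0.454
grip_force: 19.9
```

```bash
python3 go.py .617,.014,.27,.1
python3 - <<'E'
from bench import vision
import cv2,numpy as np
S=vision.get_image('side')['color'];T=vision.get_image('top')['color']
cv2.imwrite('pics/s1.png',S);cv2.imwrite('pics/t1.png',T)
cv2.imwrite('pics/d.png',np.hstack([cv2.resize(S[130:280,190:320],None,fx=3,fy=3),cv2.resize(T[130:280,270:400],None,fx=3,fy=3)]))
E
```

```text
t 6.8167 p [0.6163 0.0065 0.2684] rot [-0.005 -0.002 -0.089] ft [-0.1 -1.9 -1.1] w 0.454 gf 19.9 q [ 0.45  0.29 -0.63  1.45  0.17  1.46 -1.66]
.617,.014,.27,.1 -> [ 1.4 -7.4 -1.7] [ 0.004  0.002 -0.011]
```

View pics/d.png

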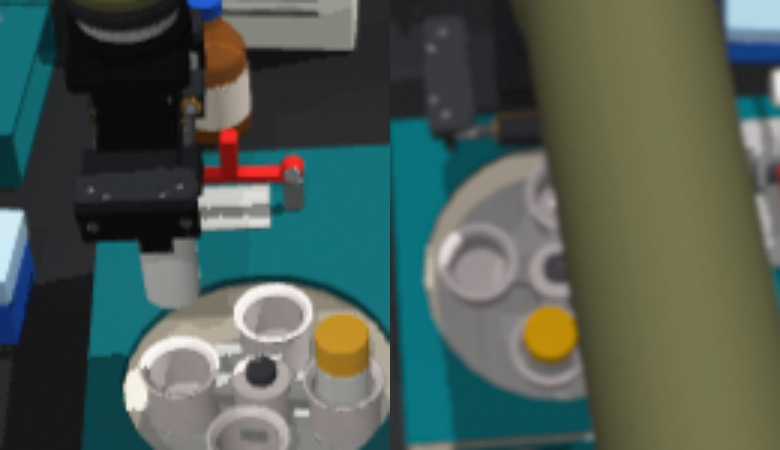

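Side view: the jar hangs at column ~247, bottom row ~231. The target bucket is below it at about (250,252). In the top view the arm hides the jar.

```bash
python3 go.py .617,.014,.27,.1
python3 - <<'E'
from bench import vision,ctrl
from h import *
S=Cam(vision.get_image('side'));p=np.array(ctrl.get_state()['position']);print(p)
g=cv2.cvtColor(S.im,cv2.COLOR_BGR2HSV)
for r in (216,220,224,228):
    print(r,S.im[r,230:266].max(1).tolist())
for dx in(-.005,0,.005):
    P=S.proj(cyl(p[0]+dx,p[1],p[2]-.0646,p[2]-.0646+.03,.02));h=P.astype(np.float32);print(dx,'left/right/bottom',P[:,0].min(),P[:,0].max(),P[:,1].max(),'axis',S.proj((p[0]+dx,p[1],p[2]-.0646)))
E
```

```text
t 6.9167 p [0.6161 0.0135 0.2687] rot [ 0.    -0.002 -0.096] ft [-0.5  2.  -1.2] w 0.45 gf 19.9 q [ 0.44  0.29 -0.63  1.45  0.17  1.46 -1.66]
.617,.014,.27,.1 -> [ 1.  -0.5 -1.3] [-0.     0.002 -0.004]
[0.6161 0.0155 0.269 ]
216 [122, 122, 123, 122, 122, 122, 83, 58, 56, 74, 75, 74, 73, 73, 72, 78, 79, 103, 123, 124, 121, 117, 113, 107, 101, 115, 112, 111, 112, 111, 112, 112, 111, 111, 112, 112]
220 [122, 121, 122, 122, 123, 122, 123, 147, 149, 152, 152, 151, 149, 149, 149, 148, 148, 145, 144, 141, 138, 132, 125, 119, 108, 96, 109, 112, 113, 111, 111, 112, 112, 112, 111, 112]
224 [121, 122, 122, 122, 122, 122, 122, 136, 147, 150, 150, 150, 149, 149, 148, 147, 147, 147, 144, 141, 138, 133, 127, 121, 112, 99, 103, 109, 104, 100, 90, 68, 66, 52, 49, 49]
228 [122, 121, 122, 122, 122, 122, 122, 123, 143, 148, 149, 150, 149, 149, 147, 147, 147, 146, 145, 141, 138, 135, 129, 122, 116, 103, 81, 79, 94, 103, 120, 123, 122, 122, 122, 122]
-0.005 left/right/bottom 237.042580642871 257.1628455814001 235.62870750304458 axis [[247.8667 228.8283]]
0 left/right/bottom 234.68922804984524 254.85293727132185 235.57193383760867 axis [[245.5574 228.7731]]
0.005 left/right/bottom 232.33656336249763 252.54369087774157 235.51517663216376 axis [[243.2487 228.718 ]]
```

Request:
{"api": "jog_arm", "payload": {
  "increments": [
    {"tx":1,"ty":0.5,"tz":25,"wx":0,"wy":0,"wz":0,"gripper":0.3},
    {"tx":1,"ty":0.5,"tz":50,"wx":0,"wy":0,"wz":0,"gripper":0.3},
    {"tx":1,"ty":0.5,"tz":70,"wx":0,"wy":0,"wz":0,"gripper":0.3},
    {"tx":1,"ty":0.5,"tz":78,"wx":0,"wy":0,"wz":0,"gripper":0.3},
    {"tx":1,"ty":0.5,"tz":78,"wx":0,"wy":0,"wz":0,"gripper":0.3}
  ]
}}

```text
time: 7.38
position: [0.6161, 0.016, 0.1894]
tool_rot: [-3.137, -0.159, 0.006]
ft_force: [0.0, -0.3, 0.0]
grip_width: 0.454
grip_force: 19.9
```

```bash
python3 -c "
from bench import vision;vision.get_image('side')"; python3 go.py .6176,.0138,.1496,.1
```

```text
t 7.4333 p [0.6171 0.0159 0.1912] rot [ 0.001 -0.001 -0.101] ft [ 0.3  0.4 -0.8] w 0.449 gf 19.9 q [ 0.44  0.33 -0.62  1.56  0.2   1.32 -1.68]
.6176,.0138,.1496,.1 -> [ 0.4  2.2 41.6] [-0.001  0.001  0.001]
```

Request:
{"api": "jog_arm", "payload": {
  "increments": [
    {"tx":0.5,"ty":2,"tz":0,"wx":0,"wy":0,"wz":0,"gripper":0.3},
    {"tx":0.5,"ty":2,"tz":7,"wx":0,"wy":0,"wz":0,"gripper":0.3},
    {"tx":0.5,"ty":2,"tz":14,"wx":0,"wy":0,"wz":0,"gripper":0.3},
    {"tx":0.5,"ty":2,"tz":20,"wx":0,"wy":0,"wz":0,"gripper":0.3},
    {"tx":0.5,"ty":2,"tz":24,"wx":0,"wy":0,"wz":0,"gripper":0.3}
  ]
}}

```text
time: 7.85
position: [0.6178, 0.0124, 0.1666]
tool_rot: [3.138, 0.155, -0.001]
ft_force: [-0.7, 0.5, -0.7]
grip_width: 0.453
grip_force: 19.9
```

Request:
{"api": "jog_arm", "payload": {
  "increments": [
    {"tx":0,"ty":0,"tz":4,"wx":0,"wy":0,"wz":0,"gripper":0.3},
    {"tx":0,"ty":0,"tz":8,"wx":0,"wy":0,"wz":0,"gripper":0.3},
    {"tx":0,"ty":0,"tz":12,"wx":0,"wy":0,"wz":0,"gripper":0.3},
    {"tx":0,"ty":0,"tz":15,"wx":0,"wy":0,"wz":0,"gripper":0.3},
    {"tx":0,"ty":0,"tz":15,"wx":0,"wy":0,"wz":0,"gripper":0.3}
  ]
}}

```text
time: 8.27
position: [0.6178, 0.0124, 0.1517]
tool_rot: [-3.138, -0.155, 0.002]
ft_force: [-0.5, 0.7, -1.9]
grip_width: 0.453
grip_force: 19.9
```

```bash
python3 -c "
from bench import vision;vision.get_image('side')"; python3 go.py .6176,.0138,.1496,.1
```

```text
t 8.3167 p [0.618  0.0125 0.1521] rot [ 0.    -0.001 -0.099] ft [ 0.4  0.8 -1.8] w 0.455 gf 19.9 q [ 0.43  0.36 -0.62  1.61  0.22  1.25 -1.69]
.6176,.0138,.1496,.1 -> [-0.2 -1.4  2.5] [-0.     0.001 -0.001]
```

Request:
{"api": "jog_arm", "payload": {
  "increments": [
    {"tx":0,"ty":-1,"tz":1,"wx":0,"wy":0,"wz":0,"gripper":0.3},
    {"tx":0,"ty":-1,"tz":2,"wx":0,"wy":0,"wz":0,"gripper":0.3},
    {"tx":0,"ty":-1,"tz":2.5,"wx":0,"wy":0,"wz":0,"gripper":0.3},
    {"tx":0,"ty":-1,"tz":3,"wx":0,"wy":0,"wz":0,"gripper":0.3},
    {"tx":0,"ty":-1,"tz":3,"wx":0,"wy":0,"wz":0,"gripper":0.3}
  ]
}}

```text
time: 8.73
position: [0.6182, 0.0136, 0.1497]
tool_rot: [3.138, 0.155, 0.001]
ft_force: [0.2, -0.7, -0.9]
grip_width: 0.453
grip_force: 19.9
```

```bash
python3 -c "
from bench import vision;vision.get_image('side')"; python3 go.py .6176,.0138,.1496,.1
```

```text
t 8.7833 p [0.6182 0.0136 0.1497] rot [-0.     0.    -0.099] ft [-0.9 -0.2 -1.7] w 0.456 gf 19.9 q [ 0.43  0.36 -0.62  1.61  0.22  1.24 -1.7 ]
.6176,.0138,.1496,.1 -> [-0.6 -0.3  0.1] [ 0.    -0.    -0.001]
```

Request:
{"api": "jog_arm", "payload": {
  "increments": [
    {"tx":0,"ty":0,"tz":0.5,"wx":0,"wy":0,"wz":0,"gripper":0.3},
    {"tx":0,"ty":0,"tz":1,"wx":0,"wy":0,"wz":0,"gripper":0.3},
    {"tx":0,"ty":0,"tz":1,"wx":0,"wy":0,"wz":0,"gripper":0.3},
    {"tx":0,"ty":0,"tz":1,"wx":0,"wy":0,"wz":0,"gripper":0.3},
    {"tx":0,"ty":0,"tz":1,"wx":0,"wy":0,"wz":0,"gripper":0.3}
  ]
}}

```text
time: 9.2
position: [0.6187, 0.0137, 0.1495]
tool_rot: [3.138, 0.155, 0.003]
ft_force: [0.3, -0.1, 4.9]
grip_width: 0.457
grip_force: 19.8
```

Request:
{"api": "jog_arm", "payload": {
  "increments": [
    {"tx":0,"ty":0,"tz":0,"wx":0,"wy":0,"wz":0,"gripper":0.9},
    {"tx":0,"ty":0,"tz":0,"wx":0,"wy":0,"wz":0,"gripper":0.9},
    {"tx":0,"ty":0,"tz":0,"wx":0,"wy":0,"wz":0,"gripper":0.9},
    {"tx":0,"ty":0,"tz":0,"wx":0,"wy":0,"wz":0,"gripper":0.9},
    {"tx":0,"ty":0,"tz":0,"wx":0,"wy":0,"wz":0,"gripper":0.9}
  ]
}}

```text
time: 9.62
position: [0.6178, 0.0133, 0.1481]
tool_rot: [3.138, 0.155, -0.001]
ft_force: [-0.2, -0.4, 0.2]
grip_width: 0.751
grip_force: 0.0
```

Request:
{"api": "jog_arm", "payload": {
  "increments": [
    {"tx":0,"ty":0,"tz":0,"wx":0,"wy":0,"wz":0,"gripper":0.9},
    {"tx":0,"ty":0,"tz":-20,"wx":0,"wy":0,"wz":0,"gripper":0.9},
    {"tx":0,"ty":0,"tz":-60,"wx":0,"wy":0,"wz":0,"gripper":0.9},
    {"tx":0,"ty":0,"tz":-100,"wx":0,"wy":0,"wz":0,"gripper":0.9},
    {"tx":0,"ty":0,"tz":-140,"wx":0,"wy":0,"wz":0,"gripper":0.9}
  ]
}}

```text
time: 10.03
position: [0.6176, 0.0135, 0.2898]
tool_rot: [-3.138, -0.155, 0.002]
ft_force: [1.7, 0.2, 0.4]
grip_width: 0.895
grip_force: 0.0
```

```bash
python3 go.py
python3 - <<'E'
from bench import vision
import cv2,numpy as np
S=vision.get_image('side')['color'];T=vision.get_image('top')['color']
cv2.imwrite('pics/s2.png',S);cv2.imwrite('pics/t2.png',T)
from h import *
S,T=Cam(vision.get_image('side')),Cam(vision.get_image('top'))
Y=((20,120,60),(35,255,255))
for b in((285,220,325,280),(225,190,283,265)):
    m=mask(S.im,*Y,b);print(m.sum()//255, cen(hullof(big(m))) if m.any() else '')
for P in((.492,.022),(.6152,.0138)):print(cen(cv2.convexHull(S.proj(cyl(*P,.152,.18,.02)).astype(np.float32))))
cv2.imwrite('pics/d2.png',cv2.resize(S.im[100:300,190:360],None,fx=3,fy=3))
E
```

```text
t 10.0333 p [0.6176 0.0135 0.2898] rot [ 0.    -0.001 -0.099] ft [1.7 0.2 0.4] w 0.895 gf 0.0 q [ 0.44  0.29 -0.63  1.41  0.17  1.5  -1.66]
313 [303.5798 244.769 ]
322 [247.8169 240.6278]
[303.297  244.3876]
[247.7272 240.2469]
```

View pics/d2.png

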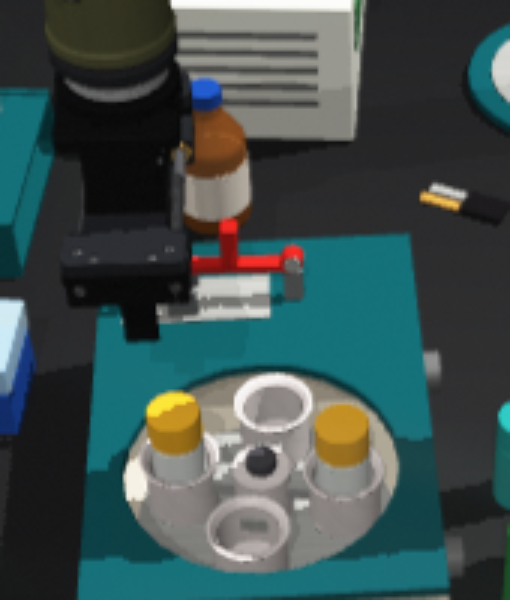

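The jar is seated: the cap in side view is at (247.8,240.6) against a predicted (247.7,240.2). Next is the catch.

```bash
python3 go.py .5905,-.1593,.29,.1 .5905,-.1593,.179,.1
```

```text
t 10.2333 p [0.6187 0.0137 0.2898] rot [-0.     0.003 -0.099] ft [ 0.6  0.7 -1. ] w 0.9 gf 0.0 q [ 0.44  0.29 -0.63  1.41  0.17  1.49 -1.66]
.5905,-.1593,.29,.1 -> [-45.2 169.4  -0.2] [ 0.001 -0.003 -0.001]
.5905,-.1593,.179,.1 -> [  0.  -0. 111.] [0. 0. 0.]
```

Request:
{"api": "jog_arm", "payload": {
  "increments": [
    {"tx":-10,"ty":38,"tz":0,"wx":0,"wy":0,"wz":0,"gripper":0.6},
    {"tx":-21,"ty":78,"tz":0,"wx":0,"wy":0,"wz":0,"gripper":0.6},
    {"tx":-32,"ty":117,"tz":0,"wx":0,"wy":0,"wz":0,"gripper":0.6},
    {"tx":-41,"ty":150,"tz":0,"wx":0,"wy":0,"wz":0,"gripper":0.6},
    {"tx":-45,"ty":169,"tz":0,"wx":0,"wy":0,"wz":0,"gripper":0.6}
  ]
}}

```text
time: 10.65
position: [0.5874, -0.1653, 0.2859]
tool_rot: [3.137, 0.145, -0.008]
ft_force: [0.9, -1.3, 1.1]
grip_width: 0.636
grip_force: 0.0
```

```bash
python3 - <<'E'
from bench import vision
from h import *
S=Cam(vision.get_image('side'));T=Cam(vision.get_image('top'))
a=cv2.resize(S.im[120:220,200:320],None,fx=3.3,fy=3.3,interpolation=0);b=cv2.resize(T.im[120:220,350:470],None,fx=3.3,fy=3.3,interpolation=0)
cv2.imwrite('pics/e.png',np.hstack([a,b]))
E
python3 go.py .5905,-.1593,.29,.1 .5905,-.1593,.179,.1
```

```text
t 10.75 p [ 0.5877 -0.1656  0.2857] rot [-0.001 -0.005 -0.09 ] ft [ 0.4 -0.4 -0.4] w 0.616 gf 0.0 q [ 0.67  0.26 -0.54  1.44  0.13  1.49 -1.35]
.5905,-.1593,.29,.1 -> [ 3.3 -6.  -4.3] [ 0.001  0.005 -0.01 ]
.5905,-.1593,.179,.1 -> [  0.  -0. 111.] [0. 0. 0.]
```

View pics/e.png

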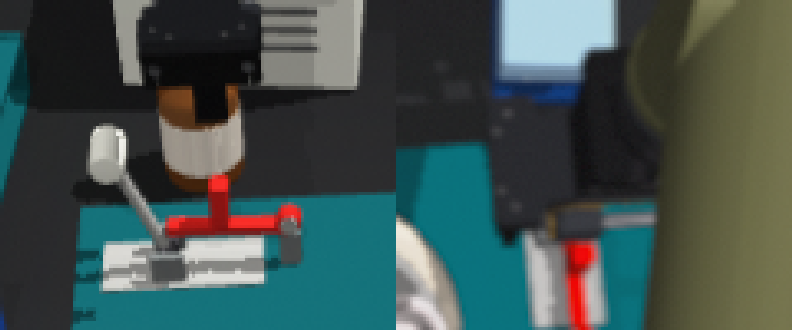

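Request:
{"api": "jog_arm", "payload": {
  "increments": [
    {"tx":2,"ty":-4,"tz":0,"wx":0,"wy":0,"wz":0,"gripper":0.6},
    {"tx":2,"ty":-4,"tz":15,"wx":0,"wy":0,"wz":0,"gripper":0.6},
    {"tx":2,"ty":-4,"tz":30,"wx":0,"wy":0,"wz":0,"gripper":0.6},
    {"tx":2,"ty":-4,"tz":40,"wx":0,"wy":0,"wz":0,"gripper":0.6},
    {"tx":2,"ty":-4,"tz":40,"wx":0,"wy":0,"wz":0,"gripper":0.6}
  ]
}}

```text
time: 11.17
position: [0.5902, -0.1525, 0.2452]
tool_rot: [-3.135, -0.16, 0.008]
ft_force: [-1.2, 0.0, -0.2]
grip_width: 0.594
grip_force: 0.0
```

```bash
python3 -c "
from bench import vision;vision.get_image('side')"; python3 go.py .5905,-.1593,.179,.1
```

```text
t 11.2167 p [ 0.5909 -0.1531  0.2468] rot [ 0.002 -0.003 -0.101] ft [ 0.1 -0.7 -0.3] w 0.607 gf 0.0 q [ 0.66  0.27 -0.55  1.5   0.14  1.41 -1.36]
.5905,-.1593,.179,.1 -> [-0.8  6.3 67.8] [-0.002  0.003  0.001]
```

Request:
{"api": "jog_arm", "payload": {
  "increments": [
    {"tx":-0.5,"ty":5,"tz":0,"wx":0,"wy":0,"wz":0,"gripper":0.6},
    {"tx":-0.5,"ty":5,"tz":25,"wx":0,"wy":0,"wz":0,"gripper":0.6},
    {"tx":-0.5,"ty":5,"tz":50,"wx":0,"wy":0,"wz":0,"gripper":0.6},
    {"tx":-0.5,"ty":5,"tz":67,"wx":0,"wy":0,"wz":0,"gripper":0.6},
    {"tx":-0.5,"ty":5,"tz":67,"wx":0,"wy":0,"wz":0,"gripper":0.6}
  ]
}}

```text
time: 11.63
position: [0.5897, -0.1599, 0.1784]
tool_rot: [-3.136, -0.155, 0.008]
ft_force: [-0.5, -0.7, -0.6]
grip_width: 0.603
grip_force: 0.0
```

Request:
{"api": "jog_arm", "payload": {
  "increments": [
    {"tx":0,"ty":0,"tz":0,"wx":0,"wy":0,"wz":0,"gripper":0.1},
    {"tx":0,"ty":0,"tz":0,"wx":0,"wy":0,"wz":0,"gripper":0.1},
    {"tx":0,"ty":0,"tz":0,"wx":0,"wy":0,"wz":0,"gripper":0.1},
    {"tx":0,"ty":0,"tz":0,"wx":0,"wy":0,"wz":0,"gripper":0.1},
    {"tx":0,"ty":0,"tz":0,"wx":0,"wy":0,"wz":0,"gripper":0.1}
  ],
  "grip_force": 15
}}

```text
time: 12.05
position: [0.5922, -0.1601, 0.1828]
tool_rot: [3.137, 0.155, 0.003]
ft_force: [1.1, 0.5, -0.8]
grip_width: 0.305
grip_force: 0.0
```

Request:
{"api": "jog_arm", "payload": {
  "increments": [
    {"tx":0,"ty":0,"tz":0,"wx":0,"wy":0,"wz":0,"gripper":0.1},
    {"tx":0,"ty":0,"tz":0,"wx":0,"wy":0,"wz":0,"gripper":0.1},
    {"tx":0,"ty":0,"tz":0,"wx":0,"wy":0,"wz":0,"gripper":0.1},
    {"tx":0,"ty":0,"tz":0,"wx":0,"wy":0,"wz":0,"gripper":0.1},
    {"tx":0,"ty":0,"tz":0,"wx":0,"wy":0,"wz":0,"gripper":0.1}
  ]
}}

```text
time: 12.47
position: [0.5919, -0.1577, 0.1819]
tool_rot: [-3.135, -0.158, -0.001]
ft_force: [0.2, 4.7, 1.6]
grip_width: 0.186
grip_force: 15.0
```

```bash
python3 go.py .5905,-.1593,.179,.1
```

```text
t 12.4667 p [ 0.5919 -0.1577  0.1819] rot [ 0.002  0.    -0.101] ft [0.2 4.7 1.6] w 0.186 gf 15.0 q [ 0.66  0.31 -0.54  1.59  0.16  1.29 -1.37]
.5905,-.1593,.179,.1 -> [-1.6  1.5  2.9] [-0.002 -0.001  0.001]
```

Request:
{"api": "jog_arm", "payload": {
  "increments": [
    {"tx":-3.7,"ty":0,"tz":-5.3,"wx":0,"wy":0,"wz":0,"gripper":0.1},
    {"tx":-8,"ty":0,"tz":-10.2,"wx":0,"wy":0,"wz":0,"gripper":0.1},
    {"tx":-12.7,"ty":0,"tz":-14.6,"wx":0,"wy":0,"wz":0,"gripper":0.1},
    {"tx":-17.9,"ty":0,"tz":-18.4,"wx":0,"wy":0,"wz":0,"gripper":0.1},
    {"tx":-23.6,"ty":0,"tz":-21.7,"wx":0,"wy":0,"wz":0,"gripper":0.1}
  ]
}}

```text
time: 12.88
position: [0.5704, -0.1598, 0.204]
tool_rot: [-3.135, -0.159, -0.008]
ft_force: [3.8, 5.1, -0.3]
grip_width: 0.182
grip_force: 15.0
```

Request:
{"api": "jog_arm", "payload": {
  "increments": [
    {"tx":-5.9,"ty":0,"tz":-2.6,"wx":0,"wy":0,"wz":0,"gripper":0.1},
    {"tx":-12.1,"ty":0,"tz":-4.6,"wx":0,"wy":0,"wz":0,"gripper":0.1},
    {"tx":-18.4,"ty":0,"tz":-5.8,"wx":0,"wy":0,"wz":0,"gripper":0.1},
    {"tx":-24.9,"ty":0,"tz":-6.4,"wx":0,"wy":0,"wz":0,"gripper":0.1},
    {"tx":-31.4,"ty":0,"tz":-6.2,"wx":0,"wy":0,"wz":0,"gripper":0.1}
  ]
}}

```text
time: 13.3
position: [0.5395, -0.163, 0.2113]
tool_rot: [-3.136, -0.159, -0.01]
ft_force: [3.5, 5.4, 5.3]
grip_width: 0.181
grip_force: 15.0
```

```bash
python3 go.py
python3 - <<'E'
from bench import vision
from h import *
S=Cam(vision.get_image('side'))
cv2.imwrite('pics/f.png',cv2.resize(S.im[100:220,200:320],None,fx=3.3,fy=3.3,interpolation=0))
E
```

```text
t 13.3 p [ 0.5395 -0.163   0.2113] rot [ 0.001  0.007 -0.101] ft [3.5 5.4 5.3] w 0.181 gf 15.0 q [ 0.73  0.18 -0.54  1.68  0.09  1.31 -1.29]
```

View pics/f.png

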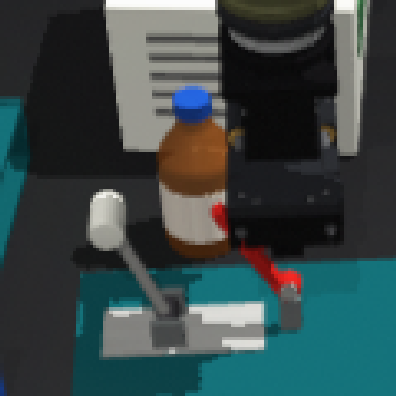

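The catch is about two thirds up, with its pivot at (288,186) and free end at (266,164).

Request:
{"api": "jog_arm", "payload": {
  "increments": [
    {"tx":-5.8,"ty":0,"tz":0.7,"wx":0,"wy":0,"wz":0,"gripper":0.1},
    {"tx":-11.6,"ty":0,"tz":2.1,"wx":0,"wy":0,"wz":0,"gripper":0.1},
    {"tx":-17.2,"ty":0,"tz":4,"wx":0,"wy":0,"wz":0,"gripper":0.1},
    {"tx":-22.5,"ty":0,"tz":6.5,"wx":0,"wy":0,"wz":0,"gripper":0.1},
    {"tx":-27.6,"ty":0,"tz":9.4,"wx":0,"wy":0,"wz":0,"gripper":0.1}
  ]
}}

```text
time: 13.77
position: [0.5108, -0.166, 0.2016]
tool_rot: [-3.136, -0.158, -0.005]
ft_force: [0.6, 6.7, 5.1]
grip_width: 0.183
grip_force: 15.0
```

```bash
python3 go.py
python3 - <<'E'
from bench import vision
from h import *
S=Cam(vision.get_image('side'))
cv2.imwrite('pics/f2.png',S.im)
m=mask(S.im,(0,150,60),(8,255,255),(230,140,330,200));print(hullof(big(m))[:,0].astype(int).tolist())
# predicted strut at angles, own->world
o=np.array([.5597,-.0418]);c,s=np.cos(.1),np.sin(.1)
def W(x,y,z):return np.array([o[0]+c*x-s*y,o[1]+s*x+c*y,z])
for a in(1.2,1.4,1.5,1.6):
    print(a,*[np.round(S.proj(W(-.03+np.cos(a)*l-np.sin(a)*h,-.12,.17+np.sin(a)*l+np.cos(a)*h))[0],1) for l,h in((0,0),(.06,0),(.075,0),(.05,.038))])
E
```

```text
t 13.7667 p [ 0.5108 -0.166   0.2016] rot [ 0.001  0.003 -0.101] ft [0.6 6.7 5.1] w 0.183 gf 15.0 q [ 0.76  0.12 -0.53  1.75  0.06  1.29 -1.25]
[[290, 187], [284, 187], [283, 186], [282, 177], [282, 170], [290, 184]]
1.2 [286.8 185.5] [276.4 168. ] [273.8 163.5] [293.1 165.8]
1.4 [286.8 185.5] [281.3 166.8] [279.9 161.9] [298.1 167.1]
1.5 [286.8 185.5] [283.9 166.4] [283.1 161.5] [300.5 168.1]
1.6 [286.8 185.5] [286.4 166.3] [286.3 161.3] [302.7 169.2]
```

Request:
{"api": "jog_arm", "payload": {
  "increments": [
    {"tx":-2.5,"ty":0,"tz":1.8,"wx":0,"wy":0,"wz":0,"gripper":0.1},
    {"tx":-5,"ty":0,"tz":3.6,"wx":0,"wy":0,"wz":0,"gripper":0.1},
    {"tx":-7,"ty":0,"tz":5.5,"wx":0,"wy":0,"wz":0,"gripper":0.1},
    {"tx":-9,"ty":0,"tz":7.4,"wx":0,"wy":0,"wz":0,"gripper":0.1},
    {"tx":-9,"ty":0,"tz":7.4,"wx":0,"wy":0,"wz":0,"gripper":0.1}
  ],
  "grip_force": 20
}}

```text
time: 14.23
position: [0.5089, -0.1662, 0.2001]
tool_rot: [3.135, 0.161, 0.031]
ft_force: [8.1, 8.5, 21.1]
grip_width: 0.18
grip_force: 20.0
```

```bash
python3 go.py
python3 - <<'E'
from bench import vision
from h import *
S=Cam(vision.get_image('side'))
m=mask(S.im,(0,150,60),(8,255,255),(230,140,330,200));print(hullof(big(m))[:,0].astype(int).tolist())
E
```

```text
t 14.2333 p [ 0.5089 -0.1662  0.2001] rot [-0.002  0.02  -0.102] ft [ 8.1  8.5 21.1] w 0.18 gf 20.0 q [ 0.77  0.11 -0.53  1.77  0.05  1.26 -1.24]
[[290, 187], [284, 187], [283, 185], [282, 162], [282, 158], [283, 157], [290, 184]]
```

Request:
{"api": "jog_arm", "payload": {
  "increments": [
    {"tx":3,"ty":0,"tz":-2.5,"wx":0,"wy":0,"wz":0,"gripper":0.1},
    {"tx":6,"ty":0,"tz":-5,"wx":0,"wy":0,"wz":0,"gripper":0.1},
    {"tx":6,"ty":0,"tz":-5,"wx":0,"wy":0,"wz":0,"gripper":0.6},
    {"tx":6,"ty":0,"tz":-5,"wx":0,"wy":0,"wz":0,"gripper":0.6},
    {"tx":6,"ty":0,"tz":-5,"wx":0,"wy":0,"wz":0,"gripper":0.6}
  ]
}}

```text
time: 14.7
position: [0.5058, -0.1697, 0.1973]
tool_rot: [3.136, 0.154, -0.001]
ft_force: [-0.3, 0.2, -0.0]
grip_width: 0.324
grip_force: 0.0
```

Request:
{"api": "jog_arm", "payload": {
  "increments": [
    {"tx":0,"ty":0,"tz":0,"wx":0,"wy":0,"wz":0,"gripper":0.7},
    {"tx":0,"ty":0,"tz":0,"wx":0,"wy":0,"wz":0,"gripper":0.7},
    {"tx":0,"ty":0,"tz":-30,"wx":0,"wy":0,"wz":0,"gripper":0.7},
    {"tx":0,"ty":0,"tz":-65,"wx":0,"wy":0,"wz":0,"gripper":0.7},
    {"tx":0,"ty":0,"tz":-105,"wx":0,"wy":0,"wz":0,"gripper":0.7}
  ]
}}

```text
time: 15.12
position: [0.5049, -0.1687, 0.302]
tool_rot: [-3.137, -0.154, 0.006]
ft_force: [0.0, 0.4, -0.1]
grip_width: 0.669
grip_force: 0.0
```

```bash
python3 go.py .6656,-.1525,.305,.1 .6656,-.1525,.219,.1
python3 - <<'E'
from bench import vision
from h import *
S=Cam(vision.get_image('side'))
cv2.imwrite('pics/g.png',cv2.resize(S.im[100:220,200:320],None,fx=3.3,fy=3.3,interpolation=0))
E
```

```text
t 15.1167 p [ 0.5049 -0.1687  0.302 ] rot [ 0.001 -0.004 -0.098] ft [ 0.   0.4 -0.1] w 0.669 gf 0.0 q [ 0.77  0.07 -0.53  1.6   0.04  1.49 -1.23]
.6656,-.1525,.305,.1 -> [161.5  -0.4  -3.6] [-0.001  0.004 -0.002]
.6656,-.1525,.219,.1 -> [ 0. -0. 86.] [0. 0. 0.]
```

View pics/g.png

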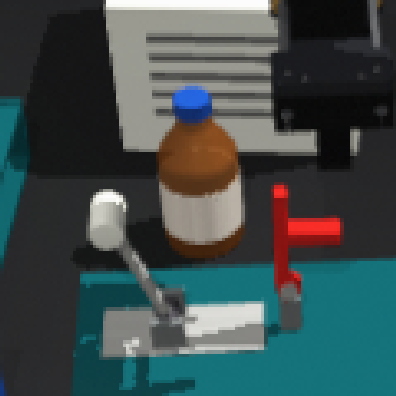

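The catch now stands upright at its stop, columns 283–290. Next is the lever grip.

Request:
{"api": "jog_arm", "payload": {
  "increments": [
    {"tx":35,"ty":0,"tz":-4,"wx":0,"wy":0,"wz":0,"gripper":0.8},
    {"tx":75,"ty":0,"tz":-4,"wx":0,"wy":0,"wz":0,"gripper":0.8},
    {"tx":115,"ty":0,"tz":-4,"wx":0,"wy":0,"wz":0,"gripper":0.8},
    {"tx":145,"ty":0,"tz":-4,"wx":0,"wy":0,"wz":0,"gripper":0.8},
    {"tx":161,"ty":0,"tz":-4,"wx":0,"wy":0,"wz":0,"gripper":0.8}
  ]
}}

```text
time: 15.58
position: [0.6692, -0.152, 0.3044]
tool_rot: [-3.136, -0.156, 0.001]
ft_force: [-0.5, 0.9, -0.8]
grip_width: 0.797
grip_force: 0.0
```

```bash
python3 -c "
from bench import vision;vision.get_image('side')"; python3 go.py .6656,-.1525,.219,.1
```

```text
t 15.6333 p [ 0.6704 -0.1513  0.3036] rot [ 0.003 -0.    -0.101] ft [-1.2  0.8 -0.8] w 0.799 gf 0.0 q [ 0.56  0.43 -0.56  1.19  0.22  1.57 -1.42]
.6656,-.1525,.219,.1 -> [-4.9  1.  84.6] [-0.003 -0.     0.001]
```

Request:
{"api": "jog_arm", "payload": {
  "increments": [
    {"tx":-3,"ty":1,"tz":25,"wx":0,"wy":0,"wz":0,"gripper":0.8},
    {"tx":-3,"ty":1,"tz":50,"wx":0,"wy":0,"wz":0,"gripper":0.8},
    {"tx":-3,"ty":1,"tz":72,"wx":0,"wy":0,"wz":0,"gripper":0.8},
    {"tx":-3,"ty":1,"tz":84,"wx":0,"wy":0,"wz":0,"gripper":0.8},
    {"tx":-3,"ty":1,"tz":84,"wx":0,"wy":0,"wz":0,"gripper":0.8}
  ]
}}

```text
time: 16.05
position: [0.6615, -0.1544, 0.2188]
tool_rot: [-3.137, -0.154, 0.01]
ft_force: [-0.1, -0.1, -0.2]
grip_width: 0.801
grip_force: 0.0
```

```bash
python3 -c "
from bench import vision;vision.get_image('side')"; python3 go.py .6656,-.1525,.219,.1
```

```text
t 16.1 p [ 0.6627 -0.1544  0.2212] rot [ 0.    -0.003 -0.098] ft [-0.3  0.  -0.3] w 0.801 gf 0.0 q [ 0.59  0.44 -0.55  1.35  0.23  1.42 -1.43]
.6656,-.1525,.219,.1 -> [ 3.1 -1.6  2.2] [-0.     0.003 -0.002]
```

Now correct slightly and close on the grip.

Request:
{"api": "jog_arm", "payload": {
  "increments": [
    {"tx":2,"ty":-1,"tz":2,"wx":0,"wy":0,"wz":0,"gripper":0.2},
    {"tx":2,"ty":-1,"tz":2,"wx":0,"wy":0,"wz":0,"gripper":0.2},
    {"tx":2,"ty":-1,"tz":2,"wx":0,"wy":0,"wz":0,"gripper":0.2},
    {"tx":2,"ty":-1,"tz":2,"wx":0,"wy":0,"wz":0,"gripper":0.2},
    {"tx":2,"ty":-1,"tz":2,"wx":0,"wy":0,"wz":0,"gripper":0.2}
  ],
  "grip_force": 35
}}

```text
time: 16.52
position: [0.666, -0.1526, 0.2215]
tool_rot: [3.137, 0.155, 0.002]
ft_force: [0.2, -0.9, 0.0]
grip_width: 0.507
grip_force: 0.0
```

Request:
{"api": "jog_arm", "payload": {
  "increments": [
    {"tx":0,"ty":0,"tz":0,"wx":0,"wy":0,"wz":0,"gripper":0.2},
    {"tx":0,"ty":0,"tz":0,"wx":0,"wy":0,"wz":0,"gripper":0.2},
    {"tx":0,"ty":0,"tz":0,"wx":0,"wy":0,"wz":0,"gripper":0.2},
    {"tx":0,"ty":0,"tz":0,"wx":0,"wy":0,"wz":0,"gripper":0.2},
    {"tx":0,"ty":0,"tz":0,"wx":0,"wy":0,"wz":0,"gripper":0.2}
  ]
}}

```text
time: 16.93
position: [0.6657, -0.1501, 0.2213]
tool_rot: [-3.135, -0.158, -0.0]
ft_force: [-3.0, 5.2, 2.9]
grip_width: 0.411
grip_force: 35.0
```

```bash
python3 go.py .6656,-.1525,.219,.1
```

```text
t 16.9333 p [ 0.6657 -0.1501  0.2213] rot [ 0.003  0.    -0.101] ft [-3.   5.2  2.9] w 0.411 gf 35.0 q [ 0.58  0.44 -0.56  1.35  0.23  1.42 -1.44]
.6656,-.1525,.219,.1 -> [-0.4  2.4  2.3] [-0.003 -0.     0.001]
```

Request:
{"api": "jog_arm", "payload": {
  "increments": [
    {"tx":-6.9,"ty":0,"tz":-2.2,"wx":0,"wy":0,"wz":0,"gripper":0.2},
    {"tx":-13.7,"ty":0,"tz":-3.8,"wx":0,"wy":0,"wz":0,"gripper":0.2},
    {"tx":-20.7,"ty":0,"tz":-5.1,"wx":0,"wy":0,"wz":0,"gripper":0.2},
    {"tx":-27.7,"ty":0,"tz":-5.8,"wx":0,"wy":0,"wz":0,"gripper":0.2},
    {"tx":-34.5,"ty":0,"tz":-6,"wx":0,"wy":0,"wz":0,"gripper":0.2}
  ]
}}

```text
time: 17.35
position: [0.635, -0.1532, 0.2278]
tool_rot: [-3.135, -0.159, -0.015]
ft_force: [8.2, 5.3, -0.8]
grip_width: 0.41
grip_force: 35.0
```

Request:
{"api": "jog_arm", "payload": {
  "increments": [
    {"tx":-7.1,"ty":0,"tz":0.2,"wx":0,"wy":0,"wz":0,"gripper":0.2},
    {"tx":-14.1,"ty":0,"tz":1,"wx":0,"wy":0,"wz":0,"gripper":0.2},
    {"tx":-21.1,"ty":0,"tz":2.2,"wx":0,"wy":0,"wz":0,"gripper":0.2},
    {"tx":-27.9,"ty":0,"tz":4,"wx":0,"wy":0,"wz":0,"gripper":0.2},
    {"tx":-34.6,"ty":0,"tz":6.1,"wx":0,"wy":0,"wz":0,"gripper":0.2}
  ]
}}

```text
time: 17.77
position: [0.602, -0.1566, 0.2238]
tool_rot: [-3.137, -0.16, -0.021]
ft_force: [7.1, 5.5, 5.7]
grip_width: 0.413
grip_force: 35.0
```

```bash
python3 -c "
from bench import vision;vision.get_image('side')"; python3 go.py
```

```text
t 17.8167 p [ 0.6006 -0.1567  0.2234] rot [ 0.001  0.011 -0.101] ft [7.3 5.5 4.7] w 0.409 gf 35.0 q [ 0.68  0.3  -0.57  1.52  0.16  1.36 -1.37]
```

Request:
{"api": "jog_arm", "payload": {
  "increments": [
    {"tx":-2.5,"ty":0,"tz":1,"wx":0,"wy":0,"wz":0,"gripper":0.2},
    {"tx":-5,"ty":0,"tz":2,"wx":0,"wy":0,"wz":0,"gripper":0.2},
    {"tx":-7.5,"ty":0,"tz":3,"wx":0,"wy":0,"wz":0,"gripper":0.2},
    {"tx":-10,"ty":0,"tz":4,"wx":0,"wy":0,"wz":0,"gripper":0.2},
    {"tx":-10,"ty":0,"tz":4,"wx":0,"wy":0,"wz":0,"gripper":0.2}
  ]
}}

```text
time: 18.23
position: [0.5918, -0.1576, 0.2203]
tool_rot: [-3.137, -0.159, -0.02]
ft_force: [6.3, 6.2, 7.5]
grip_width: 0.406
grip_force: 35.0
```

```bash
python3 go.py;python3 - <<'E'
from bench import vision
from h import *
S=Cam(vision.get_image('side'))
cv2.imwrite('pics/i.png',cv2.resize(S.im[90:290,190:350],None,fx=3,fy=3,interpolation=0))
E
python3 go.py
```

```text
t 18.2333 p [ 0.5918 -0.1576  0.2203] rot [ 0.001  0.013 -0.102] ft [6.3 6.2 7.5] w 0.406 gf 35.0 q [ 0.69  0.28 -0.57  1.55  0.15  1.35 -1.36]
t 18.2833 p [ 0.5919 -0.1577  0.2203] rot [ 0.001  0.013 -0.102] ft [7.5 5.3 8. ] w 0.415 gf 35.0 q [ 0.69  0.28 -0.57  1.55  0.15  1.35 -1.36]
```

View pics/i.png

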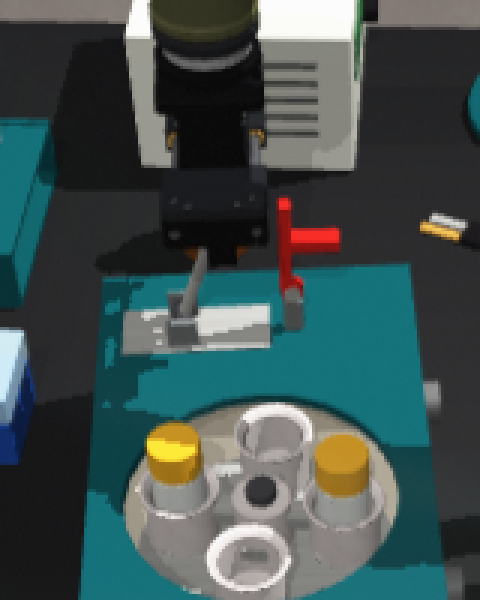

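Side view: the lever leans forward at about 0.28 rad and the catch is upright. There is no stop force yet, so I'll pull further.

Request:
{"api": "jog_arm", "payload": {
  "increments": [
    {"tx":-2,"ty":0,"tz":1,"wx":0,"wy":0,"wz":0,"gripper":0.2},
    {"tx":-4,"ty":0,"tz":2,"wx":0,"wy":0,"wz":0,"gripper":0.2},
    {"tx":-6,"ty":0,"tz":3,"wx":0,"wy":0,"wz":0,"gripper":0.2},
    {"tx":-8,"ty":0,"tz":4,"wx":0,"wy":0,"wz":0,"gripper":0.2},
    {"tx":-8,"ty":0,"tz":4,"wx":0,"wy":0,"wz":0,"gripper":0.2}
  ],
  "grip_force": 45
}}

```text
time: 18.7
position: [0.591, -0.1577, 0.2198]
tool_rot: [3.136, 0.162, 0.047]
ft_force: [20.1, 5.8, 10.2]
grip_width: 0.408
grip_force: 45.0
```

```bash
python3 go.py;python3 - <<'E'
from bench import vision
from h import *
S=Cam(vision.get_image('side'))
o=np.array([.5597,-.0418]);c,s=np.cos(.1),np.sin(.1)
def W(x,y,z):return np.array([o[0]+c*x-s*y,o[1]+s*x+c*y,z])
for a in(.2,.25,.3,.35,.4):print(a,*[np.round(S.proj(W(.06-np.sin(a)*l,-.12,.145+np.cos(a)*l))[0],1) for l in(.02,.04,.06)])
for r in range(168,190,2):print(r,S.im[r,246:266].max(1).tolist())
E
python3 go.py
```

```text
t 18.7 p [ 0.591  -0.1577  0.2198] rot [-0.001  0.03  -0.103] ft [20.1  5.8 10.2] w 0.408 gf 45.0 q [ 0.7   0.27 -0.57  1.57  0.14  1.32 -1.35]
0.2 [251.3 188.8] [252.2 182.6] [253.1 176.3]
0.25 [251.7 188.8] [253.  182.7] [254.4 176.5]
0.3 [252.1 188.9] [253.9 182.8] [255.7 176.7]
0.35 [252.5 189. ] [254.7 183. ] [256.9 176.9]
0.4 [252.9 189.1] [255.5 183.2] [258.1 177.2]
168 [11, 25, 43, 50, 49, 17, 12, 10, 10, 11, 11, 11, 11, 11, 11, 10, 12, 10, 11, 12]
170 [12, 13, 10, 48, 19, 10, 10, 11, 11, 12, 11, 11, 11, 11, 11, 10, 12, 10, 10, 10]
172 [15, 12, 12, 15, 13, 20, 22, 22, 22, 22, 21, 30, 31, 22, 11, 11, 10, 10, 10, 11]
174 [22, 23, 22, 23, 22, 34, 58, 65, 65, 65, 82, 101, 92, 50, 16, 11, 10, 9, 9, 9]
176 [23, 22, 22, 22, 23, 23, 23, 31, 52, 77, 104, 97, 87, 47, 14, 10, 9, 10, 9, 8]
178 [23, 23, 24, 23, 22, 22, 22, 23, 29, 107, 99, 89, 82, 56, 21, 13, 20, 22, 21, 22]
180 [23, 23, 23, 23, 30, 31, 40, 40, 90, 100, 92, 85, 78, 62, 59, 66, 67, 67, 67, 66]
182 [123, 122, 123, 122, 123, 123, 123, 119, 105, 93, 86, 83, 111, 119, 113, 112, 112, 112, 112, 112]
184 [122, 123, 123, 122, 123, 122, 114, 120, 112, 94, 89, 112, 122, 113, 112, 112, 112, 112, 113, 112]
186 [129, 129, 130, 130, 133, 128, 120, 115, 105, 92, 97, 120, 119, 113, 112, 112, 112, 112, 111, 112]
188 [90, 86, 86, 86, 87, 116, 118, 106, 96, 91, 116, 112, 111, 112, 112, 116, 116, 116, 116, 116]
t 18.75 p [ 0.591  -0.1577  0.2199] rot [-0.001  0.029 -0.103] ft [19.9  4.8  9.4] w 0.406 gf 45.0 q [ 0.7   0.27 -0.57  1.57  0.14  1.32 -1.35]
```

The lever is at its stop: the pull force rose to 20 N with no further travel, and the rod sits at the predicted 0.35 rad. Handing in.

```bash
python3 -c "
from bench import ctrl;print(ctrl.close_job())"
```

```text
the job is handed in; nothing more can be done
None
```

The yellow-capped jar is seated in the bucket opposite the loaded one, the red catch was then flipped up to its stop, the release lever is held fully forward in the gripper, and the job was handed in at about 18.8 s; the judge's verdict was not shown.

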